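# Load the light crate on the narrow shelf

## Task

Load the light plastic crate that lies across the narrow oak shelf so that it never slides or tips: the heavy glass jar first, upright in the middle, then one ramekin upright in each end, about midway between jar and end wall. The jar lies on its side, so first stand it upright on the table and let go of it, then take it again from above and carry it over. Set everything down gently and leave the canister, the bowl and the spoon alone.

Things in the scene. Friction and masses are not known exactly. Their poses are not given: they have to be found in the camera images.
- crate: Open grey plastic crate, very light (70 g). Outside 154 (its x) by 308 (its y) by 34 mm high, walls and floor 4 mm; no dividers. Origin: centre of its underside; z up. It stands loose across the shelf, centred on the plank's width, so both ends (+y and -y) overhang freely by about 109 mm: a ramekin set in one end without the jar in the middle tips it.
- shelf: Low oak shelf fixed to the table: a plank 220 (its x) by 90 mm (its y), its top 60 mm above the table, on two feet. Origin: on the table below the centre of the plank. The crate's y axis runs across the plank.
- jar: Empty square glass jar, clamp lid shut, about 400 g: 60 (its x) by 60 (its y) by 90 mm tall (its z). Origin: its centre, 45 mm above its base; z points from base to lid. It starts lying on its side on the table to the robot's left, lid roughly towards the robot base, -y face (thin wire clamp, look only) up; x faces flat and free to grip. Let go on its base edge, leaning up to 25 degrees, it settles upright.
- ramekin_a: White ceramic ramekin, round, 66 mm across the rim (64 mm at the foot), 50 mm high, wall 5 mm, about 200 g. Upright on the table to the robot's right. Origin: centre of its underside, z up.
- ramekin_b: A second ramekin exactly like ramekin_a; either may go in either end.
- canister: Bystander: round aluminium canister, 70 mm across, 90 mm high, on the table. Origin: centre of its underside.
- bowl: Bystander: round blue ceramic bowl, 100 mm across, 45 mm high, beyond the crate. Origin: centre of its underside.
- spoon: Bystander: wooden spoon 240 mm long lying on the table beyond the crate. Origin: on its underside near its middle.

How it is judged:
On the way, in this order (a step that is already met when the one before it is completed fails the run):
1. the jar stands upright on the table, let go (angle between jar's own z axis and vertical below 0.08 rad and height (world z) of jar below 0.051 m and linear speed of jar below 0.02 m/s and contact force between jar and the arm below 0.1 N and contact force between jar and the fingers below 0.1 N), for 0.15 s.
2. the jar stands upright in the middle of the crate, let go, both ramekins still out of the crate (y of jar in the frame of crate between -0.018 and 0.018 m and x of jar in the frame of crate between -0.05 and 0.05 m and z of jar in the frame of crate between 0.039 and 0.058 m and angle between jar's own z axis and vertical below 0.1 rad and contact force between jar and the fingers below 0.1 N and contact force between crate and ramekin_a below 0.05 N and contact force between crate and ramekin_b below 0.05 N), for 0.15 s.
At the end, for the whole second after the job is handed in: The jar stands upright on the crate's floor, its axis within 18 mm of the middle of the crate's length; one ramekin stands upright on the floor in each end, its centre 68 to 122 mm from the middle; the crate is level (within 0.04 rad) on the shelf, within 30 mm of where it began; all at rest (y of jar in the frame of crate between -0.018 and 0.018 m and x of jar in the frame of crate between -0.05 and 0.05 m and z of jar in the frame of crate between 0.039 and 0.058 m and angle between jar's own z axis and vertical below 0.1 rad and ((y of ramekin_a in the frame of crate between 0.068 and 0.122 m and x of ramekin_a in the frame of crate between -0.05 and 0.05 m and z of ramekin_a in the frame of crate between -0.005 and 0.012 m and angle between each of ramekin_a, ramekin_b's own z axis and vertical below 0.1 rad and y of ramekin_b in the frame of crate between -0.122 and -0.068 m and x of ramekin_b in the frame of crate between -0.05 and 0.05 m and z of ramekin_b in the frame of crate between -0.005 and 0.012 m) or (y of ramekin_a in the frame of crate between -0.122 and -0.068 m and x of ramekin_a in the frame of crate between -0.05 and 0.05 m and z of ramekin_a in the frame of crate between -0.005 and 0.012 m and angle between each of ramekin_a, ramekin_b's own z axis and vertical below 0.1 rad and y of ramekin_b in the frame of crate between 0.068 and 0.122 m and x of ramekin_b in the frame of crate between -0.05 and 0.05 m and z of ramekin_b in the frame of crate between -0.005 and 0.012 m)) and angle between crate's own z axis and vertical below 0.04 rad and distance of crate from where it was at the start of the episode below 0.03 m and linear speed of each of jar, ramekin_a, ramekin_b, crate below 0.02 m/s); the robot touches nothing.
It fails at once if the crate tips by more than 0.15 rad (angle between crate's own z axis and vertical above 0.15 rad).
It fails at once if the crate slides by more than 30 mm (distance of crate from where it was at the start of the episode above 0.03 m).
It fails at once if the jar or a ramekin is pressed or banged into the crate with more than 60 N (contact force between crate and jar above 60 N or contact force between crate and ramekin_a above 60 N or contact force between crate and ramekin_b above 60 N).
It fails at once if the jar or a ramekin is dropped (falls free faster than 0.7 m/s, a drop of some 25 mm) ((linear speed of jar above 0.7 m/s and contact force between jar and the fingers below 0.1 N) or (linear speed of ramekin_a above 0.7 m/s and contact force between ramekin_a and the fingers below 0.1 N) or (linear speed of ramekin_b above 0.7 m/s and contact force between ramekin_b and the fingers below 0.1 N)).
It fails at once if a bystander is moved by more than 20 mm (distance of any of canister, bowl, spoon from where it was at the start of the episode above 0.02 m).
It also fails if it takes over 72 s, if anything falls off the work surface, if the arm or the gripper's body presses on something with over 40 N, if the wrist force passes 120 N, or if a joint passes its speed limit or range.

## Robot

A 7-joint arm with a two-finger parallel gripper is mounted at the origin on the work surface. World frame = base frame: x ahead of the robot, y to its left, z up, the work surface at z = 0. Lengths are in m, angles in rad, forces in N, time in s.
With the tool pointing down it reaches from about 0.425 to 0.95 m from the base axis. Payload 16.7 kg.
Tool frame: the origin (TCP) lies midway between the tips of the shut fingers; the grasp point (between the pads) lies behind it (env.grip_depth is the x of the grasp point in the tool frame, in m); x points along the fingers, y is the direction in which the jaws open and shut, and the axes are right-handed (so a half turn about x gives the same grasp; the last joint's range is limited). The gripper opens to 94 mm and grips with 3 to 60 N. Pads are 16 mm wide; open, the fingers measure 119 mm over their backs; the gripper's body (75 mm by 177 mm) begins 78 mm behind the grasp point.
Start: joints at [0.991, 0.426, 0.074, 1.606, -0.034, 1.111, -0.067], TCP at [0.282, -0.613, 0.205] pointing down, gripper open.
Joint ranges: [-2.85, 2.85], [-0.5, 2.14], [-1.23, 1.37], [0.21, 2.46], [-1.02, 4.16], [0.16, 2.05], [-2.73, 2.73]. Speed limits (rad/s): [1.89, 1.89, 2.39, 2.39, 3.01, 3.01, 3.01].

## Interface

Orientations are given as a 3x3 rotation matrix whose columns are the frame's x, y, z axes.
In Python, from workcell import env, capture, camera_info, ticket, finder gives the robot as it stands.
- The arm moves only by the shell command python3 -m handwheel 'ROWS' [FORCE]. ROWS is a JSON object of lists of equal length, an entry for each row: "linear": the shift along the tool's x, y, z in cm, a list of three; "turn": the turn about the tool's x in degrees; "fingers": the opening in per cent of the stroke, from 0 (shut) to 100 (fully open). A call has exactly 5 rows; each row is the pose to reach, as a shift and turn from the pose commanded when the call began, along the tool's axes at that moment; what a row does not reach only later rows make up. A row lasts 1/10 s, in which the tool goes at most 50 mm and 8.59 degrees, less where a joint would pass 70% of its speed; a pose out of reach is approached as far as the arm can. A call with a gripper value outside its range is refused whole. The fingers move at their own pace and stop on an object; FORCE is the grip in N (left out, the last holds). Time passes only in rows, so rows that repeat a pose let the fingers close, or fill a call up. It gives the time, the measured TCP pose, the force and the opening at its end, in the units of the state.
- env.get_state(): the state, without advancing time (a new reading comes with each control period).
- capture(name): name is "scene" or "top"; returns (picture, depth): 384x512x3 uint8, red, green, blue; 384x512 float32, m along the optical axis (not along the pixel's ray), 0 where there is no reading.
- camera_info(name): a dict with "mtx" (3x3 intrinsics, pixels), "origin" and "attitude" of the camera in the world. Camera axes: x right, y up, looking along -z (the intrinsics and any distortion apply to the point x, -y, -z); pixel columns grow to the right and rows downward; lengths in m; the calibration is good to about 2 mm. A picture is of the moment at which its call begins. camera_info takes no time and is no camera call.
- ticket.sign_off(): hands the job in, once; it reports no verdict.
Trained networks look in the newest picture that a camera, given by its name, has taken for a name from the list of things; names that differ only in an ending like _2 or _b are one class to them, and where a whole thing is asked for, a point or a joint stands for the part that bears it (a point fixed in the world has none). Each returns a list of dicts, best first, with "confidence" (0 to 1); they miss things now and then, are a little off and sometimes report something else, mostly with a low value. They report only what shows in the picture. A call takes as long as a camera call.
- finder.find_in(camera, thing): "extent" ([left, top, right, bottom] as shares, 0 to 1, of the picture: columns of its width, rows of its height, round what is visible of it).
- finder.regions_of(camera, thing): "pixels" (384x512 bool, what is visible of it) and "extent" ([left, top, right, bottom] as shares, 0 to 1, of the picture: columns of its width, rows of its height, round what is visible of it).
- finder.mark_of(camera, thing): "xy" ([column, row] as shares, 0 to 1, of the picture: columns of its width, rows of its height: a listed point, or the origin of a listed thing).
The state is a dict: "time_s": time; "joint_positions": joint angles; "qd": joint speeds; "tau": joint torques, N m; "position": TCP position; "eef_rot": TCP orientation; "wrist_force": force on the tool from outside, world axes, zero at the start; "torque": the same for the moment, N m; "width": opening from 0.0 (shut) to 1.0 (fully open).
Only numpy, scipy, OpenCV 4.12 (cv2) and the standard library are available. Lean on these libraries where they do the work, as an engineer would, in place of code of your own. Each camera call takes 0.05 s, during which the arm holds its last target. There are 200 camera calls.

## Working session

There is one attempt and no reset: what is moved stays moved. The work goes in short steps, Python scripts to look and compute and a shell command to move; the robot and the scene stay as the last step left them, time stands still between calls to the robot, and variables do not carry over. Pictures are saved under pics/ and viewed, about 8 in all and at most 12, crops included, and the job is handed in when it is done.

```bash
ls; mkdir -p pics; cat > h.py <<'E'
import numpy as np, cv2
from workcell import env, capture, camera_info, ticket, finder
def cloud(name):
    im,d=capture(name); c=camera_info(name); K=np.array(c["mtx"])
    v,u=np.mgrid[0:384,0:512]
    x=(u-K[0,2])/K[0,0]*d; y=(v-K[1,2])/K[1,1]*d
    P=np.stack([x,-y,-d],-1)@np.array(c["attitude"]).T+np.array(c["origin"])
    P[d==0]=np.nan
    return im,d,P
E
python3 - <<'E'
from h import *
s=env.get_state(); print(s["time_s"],s["position"],np.round(s["eef_rot"],3).tolist(),s["width"],env.grip_depth)
ims=[]
for n in("scene","top"):
    im,d,P=cloud(n); np.savez(f"{n}.npz",im=im,P=P); ims.append(im); c=camera_info(n); print(n,c)
    for t in("crate","shelf","jar","ramekin_a","canister","bowl","spoon"):
        for r in finder.regions_of(n,t)[:3]:
            if r["confidence"]<.3: continue
            Q=P[r["pixels"]];Q=Q[~np.isnan(Q[:,0])]
            print(n,t,round(r["confidence"],2),len(Q),"ext",np.round(np.array(r["extent"])*[512,384,512,384]),"lo",np.percentile(Q,3,axis=0).round(3),"hi",np.percentile(Q,97,axis=0).round(3))
cv2.imwrite("pics/1.png",cv2.resize(np.vstack(ims)[...,::-1],(800,1200))[:600]); 
cv2.imwrite("pics/1.png",ims[0][...,::-1]); cv2.imwrite("pics/2.png",ims[1][...,::-1])
E
```

```text
pics
0.0 [ 0.2816872  -0.61295362  0.20479814] [[-0.001, 0.418, -0.909], [0.001, -0.909, -0.418], [-1.0, -0.001, 0.0]] 1.0032944718629973 -0.0188
scene {'mtx': array([[402.59088733,   0.        , 258.88696667],
       [  0.        , 402.59088733, 189.10423184],
       [  0.        ,   0.        ,   1.        ]]), 'origin': array([0.99473791, 0.50611739, 0.88994398]), 'attitude': array([[-0.7684399 , -0.49917832,  0.40040121],
       [ 0.63991116, -0.60305613,  0.47627409],
       [ 0.0037187 ,  0.62220922,  0.78284217]])}
scene crate 0.81 6513 ext [221. 135. 335. 243.] lo [ 0.45  -0.129  0.06 ] hi [0.618 0.175 0.094]
scene shelf 0.89 575 ext [234. 162. 323. 223.] lo [ 0.417 -0.025  0.015] hi [0.638 0.074 0.063]
scene jar 0.86 1318 ext [361. 252. 395. 301.] lo [0.472 0.324 0.009] hi [0.557 0.406 0.065]
scene ramekin_a 0.97 408 ext [211.  99. 233. 121.] lo [ 0.402 -0.37   0.006] hi [ 0.462 -0.309  0.05 ]
scene ramekin_a 0.51 1173 ext [183. 223. 226. 259.] lo [ 0.718 -0.02   0.003] hi [0.803 0.069 0.046]
scene canister 0.81 1229 ext [273. 288. 307. 331.] lo [0.701 0.268 0.011] hi [0.761
[... 748 characters left out ...]
024  0.056] hi [0.634 0.079 0.065]
top jar 0.88 872 ext [104. 200. 140. 240.] lo [0.461 0.318 0.005] hi [0.552 0.401 0.066]
top ramekin_a 0.82 498 ext [356. 240. 386. 261.] lo [ 0.4   -0.369  0.003] hi [ 0.457 -0.31   0.053]
top ramekin_a 0.73 503 ext [339. 188. 366. 210.] lo [ 0.549 -0.328  0.002] hi [ 0.611 -0.268  0.053]
top canister 0.81 652 ext [137. 134. 163. 165.] lo [0.693 0.26  0.011] hi [0.753 0.321 0.095]
top bowl 0.74 849 ext [224. 120. 258. 150.] lo [ 0.722 -0.018  0.002] hi [0.805 0.069 0.048]
top spoon 0.69 536 ext [323. 114. 349. 187.] lo [ 0.625 -0.289 -0.   ] hi [ 0.848 -0.238  0.023]
top spoon 0.54 828 ext [107. 202. 142. 240.] lo [0.461 0.32  0.017] hi [0.548 0.399 0.066]
```

```bash
python3 - <<'E'
from h import *
for n in("scene","top"):
    z=np.load(n+".npz"); P=z["P"]; ok=~np.isnan(P[...,0])
    def sel(x0,x1,y0,y1,z0,z1):
        with np.errstate(invalid='ignore'):
            m=ok&(P[...,0]>x0)&(P[...,0]<x1)&(P[...,1]>y0)&(P[...,1]<y1)&(P[...,2]>z0)&(P[...,2]<z1)
        return P[m]
    for t,b in dict(jartop=(.44,.58,.29,.43,.052,.08),crate=(.42,.66,-.16,.21,.082,.11),shelf=(.38,.68,-.06,.11,.05,.07),ram1=(.37,.49,-.41,-.28,.042,.07),ram2=(.52,.64,-.36,-.24,.042,.07),can=(.66,.79,.23,.36,.08,.12)).items():
        Q=sel(*b); 
        if len(Q)<5: print(n,t,len(Q)); continue
        r=cv2.minAreaRect((Q[:,:2]*1000).astype(np.float32)); c,rad=cv2.minEnclosingCircle((Q[:,:2]*1000).astype(np.float32))
        print(n,t,len(Q),"rect",np.round(r[0],1),np.round(r[1],1),round(r[2],1),"circ",np.round(c,1),round(rad,1),"z med/95",np.percentile(Q[:,2],[50,95]).round(4))
    Q=sel(.47,.60,-.1,.14,.058,.075); print("floor",np.median(Q[:,2]))
im=np.load("top.npz")["im"]; cv2.imwrite("pics/2.png",cv2.resize(im[110:280,90:400,::-1],None,fx=2.5,fy=2.5,interpolation=cv2.INTER_CUBIC))
E
```

```text
scene jartop 994 rect [507.2 362.7] [91.4 60.5] 35.8 circ [508.  362.5] 53.1 z med/95 [0.0599 0.0646]
scene crate 1039 rect [532.4  22.5] [311. 157.] 83.7 circ [533.7  21.8] 171.8 z med/95 [0.091  0.0953]
scene shelf 3214 rect [526.7  25. ] [228.4 169.8] 0.0 circ [528.7  28.5] 119.4 z med/95 [0.0634 0.0665]
scene ram1 118 rect [ 431.5 -339.9] [62.9 64. ] 84.3 circ [ 430.9 -341.6] 34.3 z med/95 [0.0479 0.0517]
scene ram2 142 rect [ 582.3 -299.1] [63.3 65.5] 15.7 circ [ 582.4 -299.7] 33.9 z med/95 [0.0481 0.0516]
scene can 785 rect [727.8 294.9] [64.  64.5] 76.9 circ [728.  294.5] 33.6 z med/95 [0.0898 0.0922]
floor 0.06369931885454405
top jartop 713 rect [506.6 362.3] [90.6 60.5] 35.6 circ [507.6 362.8] 53.1 z med/95 [0.0607 0.0657]
top crate 664 rect [532.8  22.9] [308.2 154.5] 83.6 circ [532.7  23.3] 170.7 z med/95 [0.0937 0.0977]
top shelf 3711 rect [525.4  25.3] [169.  227.7] 88.9 circ [526.3  28.8] 119.0 z med/95 [0.0644 0.0681]
top ram1 152 rect [ 428.9 -340.8] [65.1 63.6] 50.3 circ [ 428.  -340.8] 34.0 z med/95 [0.0497 0.0538]
top ram2 146 rect [ 580.7 -299.3] [63.3 64.8] 25.5 circ [ 580.6 -299.2] 33.3 z med/95 [0.05   0.0544]
top can 430 rect [726.8 292.6] [66.2 63.1] 0.7 circ [726.2 293.4] 33.8 z med/95 [0.0906 0.0945]
floor 0.06493141505245015
```

View pics/2.png

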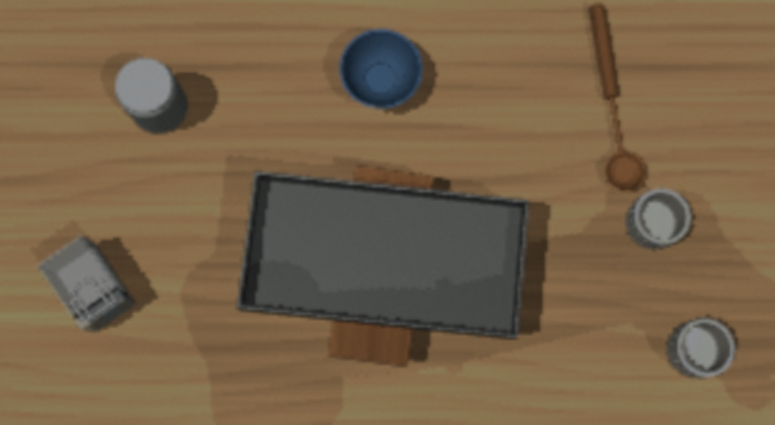

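View pics/1.png

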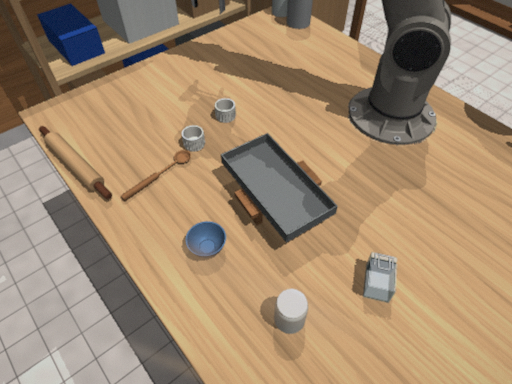

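```bash
cat > plan.py <<'E'
# waypoints "x,y,z,jawdeg" (mm) of TCP; prints per-leg shift in the tool axes at leg start (cm) and turn (deg)
import sys; from h import *
s=env.get_state(); R=np.array(s["eef_rot"]); p=np.array(s["position"])*1000; a=np.degrees(np.arctan2(R[1,1],R[0,1]))
print("t",round(s["time_s"],2),"at",p.round(1),"jaw",a.round(2),"tilt",np.degrees(np.arccos(-R[2,0])).round(2),"w",round(s["width"],3),"F",np.round(s["wrist_force"],1),"q",np.round(s["joint_positions"],2).tolist())
for w in sys.argv[1:]:
    x,y,z,b=map(float,w.split(",")); r=np.radians(a); c,sn=np.cos(r),np.sin(r)
    d=(np.array([x,y,z])-p)/10; t=(a-b+180)%360-180
    print(w,"lin",np.round([-d[2],c*d[0]+sn*d[1],sn*d[0]-c*d[1]],2).tolist(),"turn",round(t,1)); p=np.array([x,y,z]); a=b
E
python3 plan.py 560,-200,205,-54.2 560,150,205,-54.2 484,346,150,-54.2 484,346,12,-54.2
```

```text
t 0.8 at [ 281.9 -613.3  205.5] jaw -65.32 tilt 0.0 w 1.0 F [ 0.8 -0.4  0.1] q [0.99, 0.43, 0.07, 1.61, -0.03, 1.11, -0.07]
560,-200,205,-54.2 lin [0.05, -25.94, -42.53] turn -11.1
560,150,205,-54.2 lin [-0.0, -28.39, -20.47] turn 0.0
484,346,150,-54.2 lin [5.5, -20.34, -5.3] turn 0.0
484,346,12,-54.2 lin [13.8, 0.0, -0.0] turn 0.0
```

```bash
python3 -m handwheel '{"linear":[[0,-2.6,-4.25],[0,-5.2,-8.5],[0,-7.8,-12.75],[0,-10.4,-17],[0,-13,-21.25]],"turn":[0,0,0,0,0],"fingers":[100,100,100,100,100]}' 10
python3 -m handwheel '{"linear":[[0,-2.6,-4.25],[0,-5.2,-8.5],[0,-7.8,-12.75],[0,-10.4,-17],[0,-12.94,-21.28]],"turn":[0,-3,-6,-9,-11.1],"fingers":[100,100,100,100,100]}'
python3 -m handwheel '{"linear":[[0,-4,-2.9],[0,-8,-5.8],[0,-12,-8.7],[0,-16,-11.5],[0,-20,-14.4]],"turn":[0,0,0,0,0],"fingers":[100,100,100,100,100]}'
python3 plan.py 560,150,205,-54.2 484,346,150,-54.2 484,346,12,-54.2
```

```text
time_s: 1.3
position: [0.4215, -0.4047, 0.2057]
eef_rot: [[0.0, 0.417, -0.909], [-0.0, -0.909, -0.417], [-1.0, 0.0, -0.0]]
wrist_force: [0.5, -0.8, 0.3]
width: 0.999
time_s: 1.8
position: [0.5609, -0.1982, 0.2059]
eef_rot: [[0.001, 0.586, -0.81], [-0.0, -0.81, -0.586], [-1.0, 0.0, -0.0]]
wrist_force: [0.8, -1.3, 0.6]
width: 1.002
time_s: 2.3
position: [0.5596, 0.0482, 0.2058]
eef_rot: [[0.001, 0.584, -0.811], [-0.0, -0.811, -0.584], [-1.0, 0.0, -0.0]]
wrist_force: [2.1, -0.8, 0.6]
width: 1.001
t 2.3 at [559.6  48.2 205.8] jaw -54.24 tilt 0.03 w 1.001 F [ 2.1 -0.8  0.6] q [0.05, 0.26, -0.3, 1.85, 0.09, 1.05, -1.23]
560,150,205,-54.2 lin [0.08, -8.23, -5.98] turn -0.0
484,346,150,-54.2 lin [5.5, -20.34, -5.3] turn 0.0
484,346,12,-54.2 lin [13.8, 0.0, -0.0] turn 0.0
```

```bash
python3 -m handwheel '{"linear":[[0,-3,-1.2],[0,-6,-2.4],[0,-9,-3.6],[0,-12,-4.8],[0,-15,-6]],"turn":[0,0,0,0,0],"fingers":[100,100,100,100,100]}'
python3 -m handwheel '{"linear":[[1.2,-3,-1.2],[2.5,-6,-2.4],[4,-9,-3.6],[5.5,-12,-4.8],[5.5,-13.57,-5.28]],"turn":[0,0,0,0,0],"fingers":[100,100,100,100,100]}'
python3 plan.py 484.3,346.1,60,-54.2 484.3,346.1,12,-54.2
```

```text
time_s: 2.8
position: [0.5204, 0.2044, 0.2057]
eef_rot: [[0.0, 0.585, -0.811], [0.0, -0.811, -0.585], [-1.0, 0.0, -0.0]]
wrist_force: [-0.3, 0.5, 0.6]
width: 0.999
time_s: 3.3
position: [0.4825, 0.3463, 0.1488]
eef_rot: [[-0.002, 0.587, -0.81], [-0.0, -0.81, -0.587], [-1.0, -0.001, 0.002]]
wrist_force: [0.0, -0.3, -0.2]
width: 0.997
t 3.3 at [482.5 346.3 148.8] jaw -54.08 tilt 0.14 w 0.997 F [ 0.  -0.3 -0.2] q [-0.39, 0.39, -0.43, 1.82, 0.19, 0.97, -1.84]
484.3,346.1,60,-54.2 lin [8.88, 0.12, -0.14] turn 0.1
484.3,346.1,12,-54.2 lin [4.8, 0.0, -0.0] turn 0.0
```

```bash
python3 -m handwheel '{"linear":[[2,0.05,-0.1],[4,0.05,-0.1],[6,0.05,-0.1],[8,0.05,-0.1],[8.9,0.05,-0.1]],"turn":[0,0,0,0,0],"fingers":[100,100,100,100,100]}'
python3 -m handwheel '{"linear":[[1.2,0,0],[2.4,0,0],[3.6,0,0],[4.8,0,0],[4.8,0,0]],"turn":[0,0,0,0,0],"fingers":[100,100,100,100,100]}'
python3 - <<'E'
from h import *
im,d=capture("scene"); cv2.imwrite("pics/3.png",cv2.resize(im[200:340,290:480,::-1],None,fx=4,fy=4,interpolation=cv2.INTER_CUBIC))
E
python3 plan.py 484.3,346.1,12,-54.2
```

```text
time_s: 3.8
position: [0.4854, 0.3434, 0.0605]
eef_rot: [[-0.001, 0.584, -0.812], [-0.001, -0.812, -0.584], [-1.0, 0.0, 0.001]]
wrist_force: [0.5, -0.6, 0.5]
width: 1.004
time_s: 4.3
position: [0.4847, 0.3438, 0.0118]
eef_rot: [[-0.002, 0.585, -0.811], [-0.001, -0.811, -0.585], [-1.0, -0.0, 0.002]]
wrist_force: [-0.7, 0.2, -0.4]
width: 1.001
t 4.35 at [485.  344.1  12.8] jaw -54.21 tilt 0.08 w 0.999 F [-0.5  0.5 -0.2] q [-0.43, 0.56, -0.37, 1.91, 0.3, 0.73, -1.93]
484.3,346.1,12,-54.2 lin [0.08, -0.2, -0.06] turn -0.0
```

View pics/3.png

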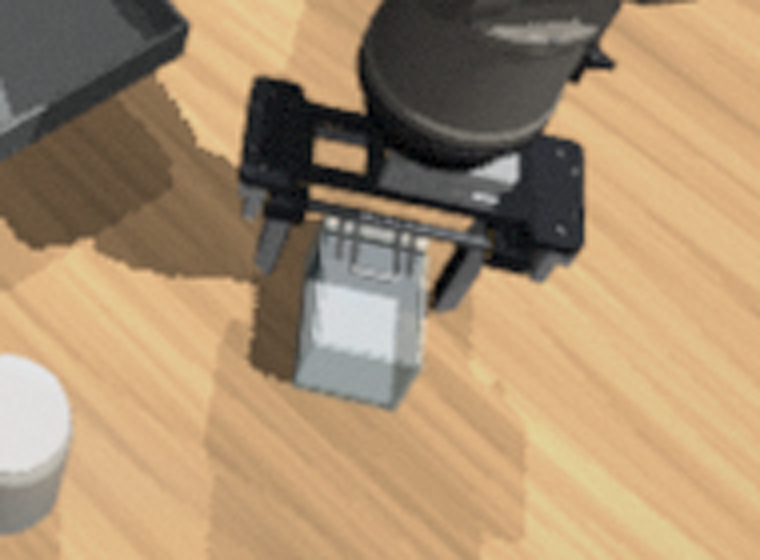

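Jar lies at about (360,320) in the crop, with the fingers either side of its lid end at (270,245) and (455,280). Close gently.

```bash
python3 -m handwheel '{"linear":[[0,-0.2,0],[0,-0.2,0],[0,-0.2,0],[0,-0.2,0],[0,-0.2,0]],"turn":[0,0,0,0,0],"fingers":[50,50,50,50,50]}' 8
python3 -m handwheel '{"linear":[[0,0,0],[0,0,0],[0,0,0],[0,0,0],[0,0,0]],"turn":[0,0,0,0,0],"fingers":[50,50,50,50,50]}' 8
python3 - <<'E'
import numpy as np
L,h=74,30.5
for t in range(0,91,6):
    r=np.radians(t); u=L*(1-np.cos(r))+h*np.sin(r); z=L*np.sin(r)+h*(np.cos(r)-1)
    print(t,"x",round(-z/10,2),"z",round(-u/10,2))
E
```

```text
time_s: 4.85
position: [0.4844, 0.346, 0.0138]
eef_rot: [[0.0, 0.585, -0.811], [0.0, -0.811, -0.585], [-1.0, -0.0, -0.0]]
wrist_force: [-1.1, 0.4, 3.0]
width: 0.637
time_s: 5.35
position: [0.4844, 0.346, 0.0138]
eef_rot: [[0.0, 0.585, -0.811], [0.0, -0.811, -0.585], [-1.0, 0.0, -0.0]]
wrist_force: [-1.0, -1.4, 5.8]
width: 0.636
0 x -0.0 z -0.0
6 x -0.76 z -0.36
12 x -1.47 z -0.8
18 x -2.14 z -1.3
24 x -2.75 z -1.88
30 x -3.29 z -2.52
36 x -3.77 z -3.21
42 x -4.17 z -3.94
48 x -4.49 z -4.72
54 x -4.73 z -5.52
60 x -4.88 z -6.34
66 x -4.95 z -7.18
72 x -4.93 z -8.01
78 x -4.82 z -8.84
84 x -4.63 z -9.66
90 x -4.35 z -10.45
```

```bash
python3 -m handwheel '{"linear":[[-0.76,0,-0.36],[-1.47,0,-0.8],[-2.14,0,-1.3],[-2.75,0,-1.88],[-3.29,0,-2.52]],"turn":[0,0,0,0,0],"fingers":[50,50,50,50,50]}' 8
python3 - <<'E'
from h import *
im,d=capture("scene"); im2,_=capture("top"); cv2.imwrite("pics/4.png",np.hstack([cv2.resize(i[...,::-1],(400,400),interpolation=cv2.INTER_CUBIC) for i in (im[210:330,320:440],im2[160:280,70:190])]))
E
```

```text
time_s: 5.85
position: [0.5053, 0.3611, 0.0471]
eef_rot: [[0.0, 0.585, -0.811], [0.0, -0.811, -0.585], [-1.0, -0.0, -0.0]]
wrist_force: [-0.2, -0.5, -3.7]
width: 0.639
```

View pics/4.png

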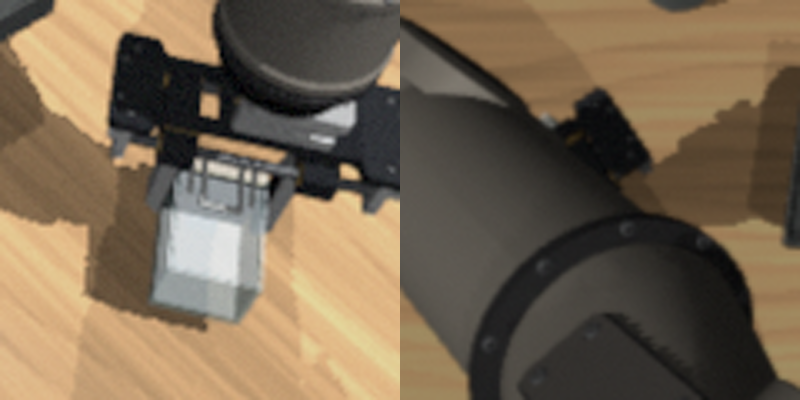

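```bash
cat > face.py <<'E'
from h import *
im,d,P=cloud("scene"); s=env.get_state(); g=np.array(s["position"])+[0,0,.0188]
u=np.array([.811,.585,0]); v=np.array([-.585,.811,0])
Q=P[~np.isnan(P[...,0])]-g; a,b,z=Q@u,Q@v,Q[:,2]+g[2]
m=(abs(b)<.02)&(a>-.03)&(a<.12)&(z<.13)
for lo in np.arange(-.03,.12,.01):
    k=m&(a>=lo)&(a<lo+.01)
    if k.sum()>3: print("u",round(lo*1000+5),"n",k.sum(),"z med,min,max",(np.percentile(z[k],[50,5,95])*1000).round(1))
print("grasp z",g[2].round(4),"F",np.round(s["wrist_force"],1))
E
python3 face.py
```

```text
u -5 n 71 z med,min,max [93.6 89.9 97.7]
u 5 n 69 z med,min,max [93.7 90.7 97.8]
u 15 n 80 z med,min,max [93.1 90.3 98.5]
u 25 n 83 z med,min,max [93.4 90.3 99. ]
u 35 n 81 z med,min,max [92.  89.4 94. ]
u 45 n 76 z med,min,max [91.4 89.4 93.7]
u 55 n 104 z med,min,max [91.1 -2.5 93.7]
u 65 n 161 z med,min,max [89.2 -1.7 93.1]
u 75 n 331 z med,min,max [56.  -1.4 90.4]
u 85 n 77 z med,min,max [-0.6 -2.3  2.4]
u 95 n 77 z med,min,max [-0.3 -2.4  2.4]
u 105 n 82 z med,min,max [-0.4 -2.4  2.2]
u 115 n 78 z med,min,max [-0.1 -2.2  2.2]
grasp z 0.0655 F [ 0.  -0.2 -4.6]
```

```bash
python3 -m handwheel '{"linear":[[0.7,0,0],[1.4,0,0],[2.1,0,0],[2.5,0,0],[2.5,0,0]],"turn":[0,0,0,0,0],"fingers":[50,50,50,50,50]}' 8
python3 -m handwheel '{"linear":[[0,0,0],[0,0,0],[0,0,0],[0,0,0],[0,0,0]],"turn":[0,0,0,0,0],"fingers":[50,50,50,50,50]}' 5
python3 face.py | sed -n '2p;7p;$p'
python3 -m handwheel '{"linear":[[0,0,0],[0,0,0],[0,0,0],[0,0,0],[0,0,0]],"turn":[0,0,0,0,0],"fingers":[50,50,50,50,50]}' 3.5
python3 face.py
```

```text
time_s: 6.5
position: [0.5042, 0.3604, 0.0204]
eef_rot: [[-0.001, 0.585, -0.811], [-0.001, -0.811, -0.585], [-1.0, -0.0, 0.001]]
wrist_force: [0.2, -0.1, -3.9]
width: 0.636
time_s: 7.0
position: [0.5049, 0.3609, 0.0217]
eef_rot: [[0.0, 0.585, -0.811], [0.0, -0.811, -0.585], [-1.0, -0.0, -0.001]]
wrist_force: [-0.1, 0.4, -1.0]
width: 0.636
u 5 n 70 z med,min,max [66.8 64.  71.9]
u 55 n 82 z med,min,max [61.3 58.7 63.5]
grasp z 0.0405 F [-0.4  1.  -1.1]
time_s: 7.55
position: [0.5047, 0.3608, 0.0214]
eef_rot: [[-0.0, 0.585, -0.811], [0.0, -0.811, -0.585], [-1.0, -0.0, -0.0]]
wrist_force: [-0.6, 0.7, -1.3]
width: 0.634
u -5 n 66 z med,min,max [66.8 63.3 70.7]
u 5 n 70 z med,min,max [66.6 62.9 71.5]
u 15 n 84 z med,min,max [65.7 62.6 69.9]
u 25 n 82 z med,min,max [65.2 61.3 70.7]
u 35 n 79 z med,min,max [63.  61.3 66.2]
u 45 n 81 z med,min,max [62.6 60.2 64.7]
u 55 n 83 z med,min,max [61.2 58.8 63.4]
u 65 n 162 z med,min,max [46.2 -0.3 62.2]
u 75 n 214 z med,min,max [33.5 -1.5 60.2]
u 85 n 76 z med,min,max [-0.1 -2.3  2.8]
u 95 n 79 z med,min,max [ 0.5 -2.3  2.3]
u 105 n 80 z med,min,max [-0.2 -2.3  2.5]
u 115 n 79 z med,min,max [-0.3 -2.9  3.1]
grasp z 0.0402 F [ 0.2  0.9 -0.9]
```

```bash
python3 -m handwheel '{"linear":[[-0.36,0,-0.2],[-0.7,0,-0.45],[-1.05,0,-0.7],[-1.38,0,-0.95],[-1.68,0,-1.2]],"turn":[0,0,0,0,0],"fingers":[50,50,50,50,50]}' 4
python3 face.py
```

```text
time_s: 8.1
position: [0.5148, 0.3679, 0.0386]
eef_rot: [[0.0, 0.585, -0.811], [0.0, -0.811, -0.585], [-1.0, -0.0, -0.0]]
wrist_force: [0.1, -0.5, -3.6]
width: 0.638
u -15 n 4 z med,min,max [82.6 81.5 84. ]
u -5 n 80 z med,min,max [84.7 79.8 88.7]
u 5 n 84 z med,min,max [80.  75.8 84.9]
u 15 n 89 z med,min,max [77.  73.6 82.7]
u 25 n 92 z med,min,max [74.8 70.5 80.1]
u 35 n 93 z med,min,max [69.8 66.8 76.2]
u 45 n 94 z med,min,max [66.4 64.  69.5]
u 55 n 150 z med,min,max [61.4 -1.2 65.9]
u 65 n 203 z med,min,max [41.6 -1.6 62.4]
u 75 n 121 z med,min,max [ 1.2 -2.  58.6]
u 85 n 79 z med,min,max [-0.1 -2.8  2.3]
u 95 n 76 z med,min,max [ 0.2 -2.6  2.5]
u 105 n 85 z med,min,max [-0.2 -2.8  2.5]
u 115 n 80 z med,min,max [ 0.5 -2.3  3. ]
grasp z 0.0579 F [ 0.6 -0.6 -1.3]
```

```bash
python3 -m handwheel '{"linear":[[-0.4,0,-0.5],[-0.75,0,-1.0],[-1.1,0,-1.5],[-1.4,0,-2.0],[-1.58,0,-2.4]],"turn":[0,0,0,0,0],"fingers":[50,50,50,50,50]}' 4
python3 face.py
```

```text
time_s: 8.65
position: [0.5345, 0.3821, 0.0544]
eef_rot: [[0.0, 0.585, -0.811], [0.0, -0.811, -0.585], [-1.0, -0.0, -0.0]]
wrist_force: [-1.0, -0.4, -0.8]
width: 0.639
u -15 n 6 z med,min,max [95.  93.1 96.3]
u -5 n 66 z med,min,max [ 99.4  96.  102.9]
u 5 n 116 z med,min,max [ 93.1  87.8 101.8]
u 15 n 118 z med,min,max [86.2 81.4 93.8]
u 25 n 113 z med,min,max [79.8 74.3 85.7]
u 35 n 115 z med,min,max [71.2 66.5 76.7]
u 45 n 158 z med,min,max [62.  -1.5 67.9]
u 55 n 190 z med,min,max [52.7 -1.9 60.6]
u 65 n 143 z med,min,max [ 2.2 -1.7 53.2]
u 75 n 78 z med,min,max [-0.2 -2.7  2.6]
u 85 n 86 z med,min,max [-0.3 -2.6  2.1]
u 95 n 79 z med,min,max [ 0.2 -2.3  2.8]
u 105 n 82 z med,min,max [-0.1 -2.6  2.3]
u 115 n 90 z med,min,max [-0.3 -2.4  1.8]
grasp z 0.0734 F [-0.6 -1.4  0.4]
```

```bash
python3 -m handwheel '{"linear":[[-0.24,0,-0.6],[-0.42,0,-1.3],[-0.53,0,-2.0],[-0.6,0,-2.6],[-0.59,0,-3.2]],"turn":[0,0,0,0,0],"fingers":[50,50,50,50,50]}' 4
python3 face.py|sed -n '1,8p;$p'
```

```text
time_s: 9.2
position: [0.5606, 0.4009, 0.0601]
eef_rot: [[0.0, 0.585, -0.811], [0.0, -0.811, -0.585], [-1.0, -0.0, -0.0]]
wrist_force: [-0.5, -1.1, 0.6]
width: 0.634
u -25 n 29 z med,min,max [91.9 89.4 93.8]
u -5 n 52 z med,min,max [105.5 103.6 107.9]
u 5 n 150 z med,min,max [ 99.2  90.3 107.6]
u 15 n 149 z med,min,max [84.7 76.  95.3]
u 25 n 156 z med,min,max [68.4 60.2 80.8]
u 35 n 195 z med,min,max [49.7 -1.6 59.1]
u 45 n 191 z med,min,max [34.1 -1.7 44.2]
u 55 n 83 z med,min,max [-0.2 -2.6  2.2]
grasp z 0.0788 F [ 1.7 -0.5  1.5]
```

```bash
python3 -m handwheel '{"linear":[[0,0,-0.6],[0.08,0,-1.2],[0.2,0,-1.8],[0.35,0,-2.4],[0.52,0,-2.9]],"turn":[0,0,0,0,0],"fingers":[50,50,50,50,50]}' 4
python3 face.py|sed -n '1,8p;$p'
```

```text
time_s: 9.75
position: [0.5839, 0.4178, 0.0545]
eef_rot: [[0.0, 0.585, -0.811], [0.0, -0.811, -0.585], [-1.0, -0.0, -0.0]]
wrist_force: [-0.2, -0.7, 0.4]
width: 0.636
u -25 n 21 z med,min,max [94.4 92.8 96.6]
u -15 n 33 z med,min,max [96.  94.4 98.4]
u -5 n 29 z med,min,max [ 99.1  97.1 101.6]
u 5 n 144 z med,min,max [ 98.5  82.2 102.1]
u 15 n 253 z med,min,max [68.  44.8 94.4]
u 25 n 249 z med,min,max [23.5 -1.7 62.8]
u 35 n 84 z med,min,max [ 0.1 -2.7  2.4]
u 45 n 85 z med,min,max [-0.2 -3.   2.4]
grasp z 0.0731 F [2.  0.5 0.3]
```

```bash
python3 -m handwheel '{"linear":[[0.1,0,-0.3],[0.22,0,-0.65],[0.38,0,-1.0],[0.45,0,-1.15],[0.45,0,-1.15]],"turn":[0,0,0,0,0],"fingers":[50,50,50,50,50]}' 4
python3 face.py|sed -n '1,8p;$p'
python3 -m handwheel '{"linear":[[0,0,0],[0,0,0],[0,0,0],[0,0,0],[0,0,0]],"turn":[0,0,0,0,0],"fingers":[66,68,72,80,95]}' 4
python3 -m handwheel '{"linear":[[0,0,0],[0,0,0],[0,0,0],[0,0,0],[0,0,0]],"turn":[0,0,0,0,0],"fingers":[100,100,100,100,100]}' 4
python3 face.py|sed -n '1,8p;$p'
```

```text
time_s: 10.3
position: [0.5928, 0.4243, 0.05]
eef_rot: [[-0.0, 0.585, -0.811], [0.0, -0.811, -0.585], [-1.0, -0.0, 0.0]]
wrist_force: [-0.0, 0.2, -3.1]
width: 0.639
u -15 n 54 z med,min,max [93.3 91.1 95.4]
u -5 n 18 z med,min,max [93.8 92.3 95.6]
u 5 n 115 z med,min,max [94.2 77.  96.6]
u 15 n 417 z med,min,max [47.8 -0.3 92.1]
u 25 n 82 z med,min,max [ 0.2 -2.5  2.5]
u 35 n 83 z med,min,max [-0.1 -2.5  2.5]
u 45 n 89 z med,min,max [ 0. -3.  2.]
u 55 n 90 z med,min,max [-0.2 -2.6  2.4]
grasp z 0.0688 F [ 0.2  0.4 -3.6]
time_s: 10.85
position: [0.5927, 0.4241, 0.0503]
eef_rot: [[0.0, 0.585, -0.811], [0.0, -0.811, -0.585], [-1.0, -0.0, -0.0]]
wrist_force: [-0.0, 0.3, 0.3]
width: 0.852
time_s: 11.35
position: [0.5927, 0.4242, 0.0502]
eef_rot: [[-0.0, 0.585, -0.811], [0.0, -0.811, -0.585], [-1.0, -0.0, -0.0]]
wrist_force: [-1.0, -0.0, 0.0]
width: 1.0
u -25 n 6 z med,min,max [88.9 88.  90.1]
u -15 n 51 z med,min,max [90.2 87.9 92.5]
u -5 n 38 z med,min,max [89.8 88.  92.1]
u 5 n 102 z med,min,max [89.8 87.6 92.3]
u 15 n 339 z med,min,max [53.1  1.8 91.2]
u 25 n 166 z med,min,max [ 3.  -2.1 87.4]
u 35 n 85 z med,min,max [-0.3 -2.4  1.6]
u 45 n 95 z med,min,max [-0.1 -3.1  2.3]
grasp z 0.069 F [-0.3 -0.1 -0.6]
```

```bash
python3 -m handwheel '{"linear":[[-2,0,0],[-5,0,0],[-8,0,0],[-11,0,0],[-12,0,0]],"turn":[0,0,0,0,0],"fingers":[100,100,100,100,100]}'
cat > jar.py <<'E'
from h import *
for n in("scene","top"):
    im,d,P=cloud(n); Q=P[~np.isnan(P[...,0])]
    for z0,z1 in((.084,.097),(.02,.097)):
        q=Q[(abs(Q[:,0]-.585)<.065)&(abs(Q[:,1]-.415)<.065)&(Q[:,2]>z0)&(Q[:,2]<z1)]
        if len(q)<20: continue
        r=cv2.minAreaRect((q[:,:2]*1000).astype(np.float32)); print(n,z0,len(q),np.round(r[0],1),np.round(r[1],1),round(r[2],1),"z",np.median(q[:,2]).round(4))
    cv2.imwrite(f"pics/5{n}.png",im[...,::-1])
E
python3 jar.py; python3 plan.py
```

```text
time_s: 11.9
position: [0.5937, 0.4251, 0.1738]
eef_rot: [[0.003, 0.585, -0.811], [0.003, -0.811, -0.585], [-1.0, -0.0, -0.004]]
wrist_force: [-0.4, 1.0, -0.2]
width: 0.998
scene 0.084 862 [585.5 418.7] [64.6 60.5] 35.4 z 0.0896
scene 0.02 1324 [586.3 419.2] [66.5 60.6] 35.6 z 0.0885
top 0.02 23 [616.5 403.8] [20.8  2.8] 43.1 z 0.0551
t 12.0 at [593.4 424.6 171.8] jaw -54.23 tilt 0.15 w 1.001 F [0.9 0.4 0.2] q [-0.45, 0.57, -0.39, 1.48, 0.23, 1.14, -1.83]
```

```bash
python3 plan.py 584.8,418.2,110,-54.2 584.8,418.2,50,-54.2 584.8,418.2,200,-54.2 532.6,22.7,200,-6.3
```

```text
t 12.0 at [593.4 424.6 171.8] jaw -54.23 tilt 0.15 w 1.001 F [0.9 0.4 0.2] q [-0.45, 0.57, -0.39, 1.48, 0.23, 1.14, -1.83]
584.8,418.2,110,-54.2 lin [6.18, 0.02, 1.07] turn -0.0
584.8,418.2,50,-54.2 lin [6.0, 0.0, -0.0] turn 0.0
584.8,418.2,200,-54.2 lin [-15.0, 0.0, -0.0] turn 0.0
532.6,22.7,200,-6.3 lin [-0.0, 29.02, 27.37] turn -47.9
```

```bash
python3 -m handwheel '{"linear":[[1.5,0,0.5],[3,0,1],[4.5,0,1.05],[6,0,1.05],[6,0,1.05]],"turn":[0,0,0,0,0],"fingers":[100,100,100,100,100]}'
python3 -m handwheel '{"linear":[[1.5,0,0],[3,0,0],[4.5,0,0],[6,0,0],[6,0,0]],"turn":[0,0,0,0,0],"fingers":[100,100,100,100,100]}'
python3 -m handwheel '{"linear":[[0,0,0],[0,0,0],[0,0,0],[0,0,0],[0,0,0]],"turn":[0,0,0,0,0],"fingers":[50,50,50,50,50]}' 25
python3 -m handwheel '{"linear":[[0,0,0],[0,0,0],[-0.5,0,0],[-1.2,0,0],[-2,0,0]],"turn":[0,0,0,0,0],"fingers":[50,50,50,50,50]}' 25
python3 plan.py; python3 face.py | sed -n '1,6p'
```

```text
time_s: 12.5
position: [0.5832, 0.4171, 0.1069]
eef_rot: [[-0.003, 0.585, -0.811], [-0.002, -0.811, -0.585], [-1.0, -0.0, 0.004]]
wrist_force: [-0.5, -0.9, -0.5]
width: 0.998
time_s: 13.0
position: [0.5831, 0.4171, 0.0474]
eef_rot: [[-0.003, 0.585, -0.811], [-0.002, -0.811, -0.585], [-1.0, 0.0, 0.003]]
wrist_force: [-0.5, -0.1, -0.5]
width: 1.0
time_s: 13.5
position: [0.5844, 0.4181, 0.0507]
eef_rot: [[0.001, 0.585, -0.811], [0.0, -0.811, -0.585], [-1.0, -0.0, -0.001]]
wrist_force: [-0.7, -0.4, 2.7]
width: 0.635
time_s: 14.0
position: [0.584, 0.4178, 0.0704]
eef_rot: [[-0.001, 0.585, -0.811], [-0.0, -0.811, -0.585], [-1.0, -0.0, 0.001]]
wrist_force: [0.4, 0.6, -3.5]
width: 0.636
t 14.0 at [584.  417.8  70.4] jaw -54.22 tilt 0.04 w 0.636 F [ 0.4  0.6 -3.5] q [-0.46, 0.65, -0.37, 1.58, 0.27, 0.96, -1.86]
u -25 n 35 z med,min,max [109.6 107.5 111.9]
u -15 n 22 z med,min,max [110.  108.5 113.2]
u -5 n 66 z med,min,max [109.7 107.  111.5]
u 5 n 94 z med,min,max [109.7 107.5 111.6]
u 15 n 105 z med,min,max [109.4  -1.3 111.9]
u 25 n 429 z med,min,max [ 58.2  -1.2 110.2]
```

```bash
python3 -m handwheel '{"linear":[[-2.5,0,0],[-5,0,0],[-8,0,0],[-11,0,0],[-13,0,0]],"turn":[0,0,0,0,0],"fingers":[50,50,50,50,50]}' 25
python3 -m handwheel '{"linear":[[0,1.5,1.4],[0,4,3.8],[0,7,6.6],[0,10,9.4],[0,13,12.2]],"turn":[0,0,0,0,0],"fingers":[50,50,50,50,50]}' 25
python3 -m handwheel '{"linear":[[0,3,2.8],[0,6,5.6],[0,9,8.4],[0,12,11.2],[0,14,13]],"turn":[-6,-12,-18,-24,-30],"fingers":[50,50,50,50,50]}' 25
python3 plan.py 532.6,22.7,200,-6.3 532.6,22.7,125,-6.3
```

```text
time_s: 14.55
position: [0.5846, 0.4184, 0.203]
eef_rot: [[0.002, 0.585, -0.811], [0.001, -0.811, -0.585], [-1.0, -0.0, -0.002]]
wrist_force: [0.2, 0.3, -3.8]
width: 0.635
time_s: 15.05
position: [0.5608, 0.2397, 0.2005]
eef_rot: [[0.0, 0.585, -0.811], [0.0, -0.811, -0.585], [-1.0, 0.0, -0.0]]
wrist_force: [1.0, 0.1, -4.1]
width: 0.637
time_s: 15.55
position: [0.5371, 0.0485, 0.2006]
eef_rot: [[0.0, 0.913, -0.408], [-0.001, -0.408, -0.913], [-1.0, 0.001, 0.001]]
wrist_force: [0.4, 0.2, -4.6]
width: 0.637
t 15.55 at [537.1  48.5 200.6] jaw -24.1 tilt 0.06 w 0.637 F [ 0.4  0.2 -4.6] q [0.15, 0.24, -0.42, 1.89, 0.11, 1.03, -0.74]
532.6,22.7,200,-6.3 lin [0.06, 0.64, 2.53] turn -17.8
532.6,22.7,125,-6.3 lin [7.5, 0.0, -0.0] turn 0.0
```

```bash
python3 -m handwheel '{"linear":[[0,0.3,1],[0,0.6,2],[0,0.64,2.53],[0,0.64,2.53],[0,0.64,2.53]],"turn":[-6,-12,-17.8,-17.8,-17.8],"fingers":[50,50,50,50,50]}' 25
python3 -m handwheel '{"linear":[[1.5,0,0],[3.5,0,0],[5.5,0,0],[7,0,0],[7.5,0,0]],"turn":[0,0,0,0,0],"fingers":[50,50,50,50,50]}' 25
python3 - <<'E'
from h import *
im,d,P=cloud("scene"); Q=P[~np.isnan(P[...,0])]; 
q=Q[(Q[:,2]>.155)&(Q[:,2]<.172)&(abs(Q[:,0]-.53)<.06)&(abs(Q[:,1]-.022)<.06)]; print("jar top",len(q),np.median(q,axis=0).round(4),cv2.minAreaRect((q[:,:2]*1000).astype(np.float32)))
cv2.imwrite("pics/6.png",cv2.resize(im[90:270,190:370,::-1],None,fx=3,fy=3))
E
python3 plan.py 532.6,22.7,115,-6.3
```

```text
time_s: 16.05
position: [0.5332, 0.0261, 0.2005]
eef_rot: [[0.0, 0.993, -0.115], [0.0, -0.115, -0.993], [-1.0, 0.0, -0.0]]
wrist_force: [1.1, 0.1, -4.3]
width: 0.638
time_s: 16.55
position: [0.5325, 0.0263, 0.1239]
eef_rot: [[-0.002, 0.994, -0.113], [0.0, -0.113, -0.994], [-1.0, -0.002, 0.0]]
wrist_force: [0.3, 0.1, -4.4]
width: 0.636
jar top 444 [0.5329 0.0356 0.1626] ((535.101806640625, 34.43004608154297), (81.08125305175781, 56.1740608215332), 8.5372953414917)
t 16.6 at [532.6  26.3 124. ] jaw -6.45 tilt 0.1 w 0.635 F [-0.2  0.2 -4.3] q [0.2, 0.32, -0.44, 1.98, 0.18, 0.88, -0.44]
532.6,22.7,115,-6.3 lin [0.9, 0.04, 0.35] turn -0.2
```

View pics/6.png

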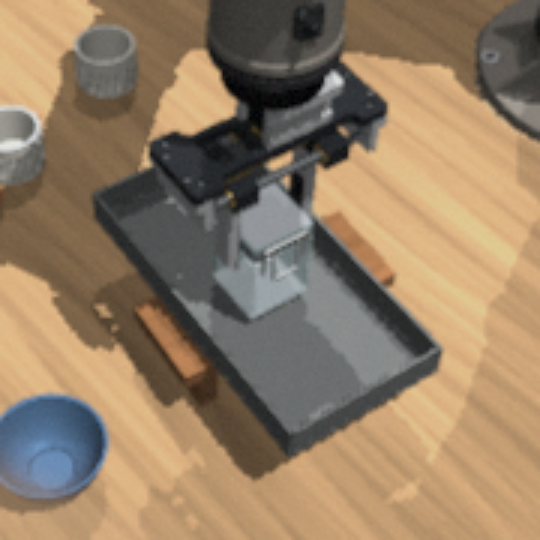

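The jar hangs upright over the middle of the crate at about (262,270) in the crop. The crate is undisturbed. Lower slowly.

```bash
python3 -m handwheel '{"linear":[[0.2,0,0.35],[0.4,0,0.35],[0.6,0,0.35],[0.75,0,0.35],[0.75,0,0.35]],"turn":[0,0,0,0,0],"fingers":[50,50,50,50,50]}' 25
python3 -m handwheel '{"linear":[[0.05,0,0],[0.1,0,0],[0.15,0,0],[0.2,0,0],[0.2,0,0]],"turn":[0,0,0,0,0],"fingers":[50,50,50,50,50]}' 25
```

```text
time_s: 17.1
position: [0.5327, 0.0224, 0.1177]
eef_rot: [[0.0, 0.994, -0.112], [0.0, -0.112, -0.994], [-1.0, 0.0, -0.0]]
wrist_force: [0.5, 0.2, -3.4]
width: 0.64
time_s: 17.6
position: [0.5327, 0.0224, 0.1156]
eef_rot: [[-0.0, 0.994, -0.112], [0.0, -0.112, -0.994], [-1.0, -0.0, -0.0]]
wrist_force: [-0.1, 0.1, -4.3]
width: 0.638
```

```bash
python3 -m handwheel '{"linear":[[0.05,0,0],[0.1,0,0],[0.1,0,0],[0.15,0,0],[0.15,0,0]],"turn":[0,0,0,0,0],"fingers":[50,50,50,50,50]}' 25
python3 -m handwheel '{"linear":[[0,0,0],[0,0,0],[0,0,0],[0,0,0],[0,0,0]],"turn":[0,0,0,0,0],"fingers":[50,50,50,50,50]}' 10
python3 plan.py
```

```text
time_s: 18.1
position: [0.5327, 0.0224, 0.1146]
eef_rot: [[0.0, 0.994, -0.112], [-0.0, -0.112, -0.994], [-1.0, 0.0, 0.0]]
wrist_force: [-3.6, -1.0, 5.0]
width: 0.639
time_s: 18.6
position: [0.5328, 0.0224, 0.1146]
eef_rot: [[0.0, 0.994, -0.112], [-0.0, -0.112, -0.994], [-1.0, 0.0, 0.0]]
wrist_force: [-3.5, -0.4, 4.5]
width: 0.638
t 18.6 at [532.8  22.4 114.6] jaw -6.43 tilt 0.01 w 0.638 F [-3.5 -0.4  4.5] q [0.2, 0.33, -0.43, 1.99, 0.18, 0.86, -0.44]
```

```bash
python3 -m handwheel '{"linear":[[-0.03,0,0],[-0.05,0,0],[-0.05,0,0],[-0.05,0,0],[-0.05,0,0]],"turn":[0,0,0,0,0],"fingers":[65,67,70,75,80]}' 10
python3 -m handwheel '{"linear":[[0,0,0],[-1,0,0],[-4,0,0],[-8,0,0],[-12,0,0]],"turn":[0,0,0,0,0],"fingers":[80,80,80,80,80]}' 10
cat > look.py <<'E'
from h import *
for n in("scene","top"):
    im,d,P=cloud(n); ok=~np.isnan(P[...,0]); Q=P[ok]
    def rect(t,x0,x1,y0,y1,z0,z1):
        q=Q[(Q[:,0]>x0)&(Q[:,0]<x1)&(Q[:,1]>y0)&(Q[:,1]<y1)&(Q[:,2]>z0)&(Q[:,2]<z1)]
        if len(q)<15: print(n,t,len(q));return
        a=(q[:,:2]*1000).astype(np.float32); r=cv2.minAreaRect(a); c,R=cv2.minEnclosingCircle(a); print(n,t,len(q),np.round(r[0],1),np.round(r[1],1),round(r[2],1),"circ",np.round(c,1),round(R,1),"z",np.median(q[:,2]).round(4))
    rect("crate rim",.42,.66,-.16,.21,.086,.1); rect("jar top",.47,.6,-.04,.09,.145,.165)
    rect("ramA tbl",.37,.49,-.41,-.28,.042,.07); rect("ramB tbl",.52,.64,-.36,-.24,.042,.07)
    rect("ram end-",.45,.60,-.125,-.015,.105,.125); rect("ram end+",.47,.61,.06,.17,.105,.125)
    cv2.imwrite(f"pics/look_{n}.png",cv2.resize(im[80:280,170:430,::-1],None,fx=3,fy=3))
E
python3 look.py; python3 plan.py 532,22,220,-6.3 430,-340.8,200,52 430,-340.8,90,52
```

```text
time_s: 19.1
position: [0.5328, 0.0225, 0.1147]
eef_rot: [[0.0, 0.994, -0.112], [0.0, -0.112, -0.994], [-1.0, 0.0, -0.0]]
wrist_force: [-0.1, -0.1, -0.6]
width: 0.787
time_s: 19.6
position: [0.5323, 0.0226, 0.2367]
eef_rot: [[-0.0, 0.994, -0.111], [0.0, -0.111, -0.994], [-1.0, -0.0, -0.0]]
wrist_force: [0.1, -1.0, 1.2]
width: 0.798
scene crate rim 894 [532.   22.6] [310.3 157.5] 83.7 circ [534.3  23.1] 171.4 z 0.0924
scene jar top 505 [533.5  23.5] [65.2 62.6] 85.5 circ [534.5  23.1] 40.2 z 0.1534
scene ramA tbl 119 [ 430.9 -340.3] [66.5 64.1] 47.4 circ [ 431.2 -342.4] 35.3 z 0.0481
scene ramB tbl 137 [ 582.8 -299.1] [65.4 63.6] 58.6 circ [ 582.7 -299. ] 33.9 z 0.0483
scene ram end- 0
scene ram end+ 0
top crate rim 235 [532.7  22.8] [307.7 154.1] 83.6 circ [533.3  23.7] 169.8 z 0.0943
top jar top 0
top ramA tbl 153 [ 428.5 -341.8] [62.1 65.8] 0.1 circ [ 429.2 -341.6] 33.1 z 0.0498
top ramB tbl 145 [ 579.9 -299.9] [64.7 62.8] 87.8 circ [ 580.9 -300.2] 33.1 z 0.0497
top ram end- 0
top ram end+ 0
t 19.7 at [535.1  23.  240.5] jaw -6.42 tilt 0.45 w 0.8 F [-0.5  0.2 -0.5] q [0.24, 0.19, -0.46, 1.86, 0.1, 1.1, -0.37]
532,22,220,-6.3 lin [2.05, -0.3, 0.14] turn -0.1
430,-340.8,200,52 lin [2.0, -6.16, 37.18] turn -58.3
430,-340.8,90,52 lin [11.0, 0.0, 0.0] turn 0.0
```

```bash
python3 -m handwheel '{"linear":[[0,-0.8,3],[0,-2,7.5],[0,-3.2,12.2],[0,-4.4,16.9],[0,-5.6,21.6]],"turn":[0,0,0,0,0],"fingers":[85,90,90,90,90]}' 10
python3 -m handwheel '{"linear":[[2,-1,4],[5,-1.5,8],[8,-1.5,12],[11,-1.5,15],[11.5,-1,15.5]],"turn":[0,0,0,0,0],"fingers":[90,90,90,90,90]}' 10
python3 -m handwheel '{"linear":[[0,0,0],[0,0,0],[0,0,0],[0,0,0],[0,0,0]],"turn":[0,0,0,0,0],"fingers":[90,90,90,90,90]}' 10
python3 plan.py 430,-341.2,90,-6.3 430,-341.2,16,-6.3
```

```text
time_s: 20.2
position: [0.4518, -0.1875, 0.235]
eef_rot: [[0.001, 0.994, -0.112], [-0.0, -0.112, -0.994], [-1.0, 0.001, 0.0]]
wrist_force: [1.3, 0.1, -0.6]
width: 0.898
time_s: 20.7
position: [0.4225, -0.3413, 0.1165]
eef_rot: [[-0.004, 0.993, -0.116], [0.002, -0.116, -0.993], [-1.0, -0.004, -0.001]]
wrist_force: [-0.0, -0.3, -0.0]
width: 0.899
time_s: 21.2
position: [0.4261, -0.3384, 0.1204]
eef_rot: [[0.001, 0.994, -0.111], [-0.001, -0.111, -0.994], [-1.0, 0.001, 0.0]]
wrist_force: [-0.2, 0.7, -1.2]
width: 0.896
t 21.2 at [ 426.1 -338.4  120.4] jaw -6.37 tilt 0.06 w 0.896 F [-0.2  0.7 -1.2] q [0.7, 0.32, -0.18, 1.97, 0.07, 0.86, 0.37]
430,-341.2,90,-6.3 lin [3.04, 0.42, 0.23] turn -0.1
430,-341.2,16,-6.3 lin [7.4, 0.0, -0.0] turn 0.0
```

```bash
python3 -m handwheel '{"linear":[[1,0.42,0.23],[3,0.42,0.23],[5,0.42,0.23],[5.5,0.42,0.23],[5.5,0.42,0.23]],"turn":[0,0,0,0,0],"fingers":[90,90,90,90,90]}' 10
python3 -m handwheel '{"linear":[[1.5,0,0],[3,0,0],[4.2,0,0],[4.9,0,0],[4.9,0,0]],"turn":[0,0,0,0,0],"fingers":[90,90,90,90,90]}' 10
python3 -m handwheel '{"linear":[[0,0,0],[0,0,0],[0,0,0],[0,0,0],[0,0,0]],"turn":[0,0,0,0,0],"fingers":[50,50,50,50,50]}' 20
python3 -m handwheel '{"linear":[[0,0,0],[0,0,0],[-0.5,0,0],[-1.2,0,0],[-2,0,0]],"turn":[0,0,0,0,0],"fingers":[50,50,50,50,50]}' 20
python3 plan.py 430,-341,190,-6.3 522.7,-66.8,190,-6.3 522.7,-66.8,90,-6.3
```

```text
time_s: 21.7
position: [0.4293, -0.3412, 0.0638]
eef_rot: [[-0.001, 0.994, -0.112], [0.001, -0.112, -0.994], [-1.0, -0.001, -0.001]]
wrist_force: [0.1, 0.6, 0.0]
width: 0.898
time_s: 22.2
position: [0.4294, -0.3414, 0.0152]
eef_rot: [[-0.001, 0.994, -0.112], [0.001, -0.112, -0.994], [-1.0, -0.001, -0.001]]
wrist_force: [-0.3, 0.3, -0.3]
width: 0.901
time_s: 22.7
position: [0.4298, -0.3418, 0.0162]
eef_rot: [[0.0, 0.994, -0.112], [-0.0, -0.112, -0.994], [-1.0, 0.001, 0.0]]
wrist_force: [-1.4, 0.4, 7.1]
width: 0.688
time_s: 23.2
position: [0.4295, -0.3415, 0.0362]
eef_rot: [[-0.0, 0.994, -0.112], [0.0, -0.112, -0.994], [-1.0, -0.0, -0.0]]
wrist_force: [0.6, 0.4, -1.8]
width: 0.687
t 23.2 at [ 429.5 -341.5   36.2] jaw -6.42 tilt 0.02 w 0.687 F [ 0.6  0.4 -1.8] q [0.69, 0.44, -0.17, 2.02, 0.11, 0.69, 0.34]
430,-341,190,-6.3 lin [-15.38, 0.05, -0.05] turn -0.1
522.7,-66.8,190,-6.3 lin [-0.0, 6.21, -28.27] turn 0.0
522.7,-66.8,90,-6.3 lin [10.0, 0.0, -0.0] turn 0.0
```

```bash
python3 -m handwheel '{"linear":[[-2,0,0],[-5,0,0],[-8.5,0,0],[-12,0.5,-2],[-14,1.2,-5]],"turn":[0,0,0,0,0],"fingers":[50,50,50,50,50]}' 20
python3 -m handwheel '{"linear":[[0,0.9,-4],[0,1.8,-8],[0,2.7,-12],[0,3.6,-16],[0,4.5,-20]],"turn":[0,0,0,0,0],"fingers":[50,50,50,50,50]}' 20
python3 -m handwheel '{"linear":[[0,0.3,-1.5],[0,0.55,-2.6],[0,0.55,-3.1],[0,0.55,-3.25],[0,0.55,-3.3]],"turn":[0,0,0,0,0],"fingers":[50,50,50,50,50]}' 20
python3 plan.py 522.7,-66.8,95,-6.3
```

```text
time_s: 23.7
position: [0.4473, -0.2944, 0.179]
eef_rot: [[0.003, 0.993, -0.115], [-0.002, -0.115, -0.993], [-1.0, 0.003, 0.002]]
wrist_force: [1.3, 0.2, -2.3]
width: 0.688
time_s: 24.2
position: [0.5144, -0.098, 0.1765]
eef_rot: [[0.001, 0.994, -0.112], [-0.0, -0.112, -0.994], [-1.0, 0.001, 0.0]]
wrist_force: [1.8, -0.8, -1.7]
width: 0.693
time_s: 24.7
position: [0.523, -0.0683, 0.1758]
eef_rot: [[-0.0, 0.994, -0.113], [-0.0, -0.113, -0.994], [-1.0, -0.0, 0.0]]
wrist_force: [-0.2, -0.7, -1.8]
width: 0.688
t 24.7 at [523.  -68.3 175.8] jaw -6.49 tilt 0.02 w 0.688 F [-0.2 -0.7 -1.8] q [0.31, 0.24, -0.35, 1.95, 0.1, 0.97, -0.2]
522.7,-66.8,95,-6.3 lin [8.08, -0.05, -0.15] turn -0.2
```

```bash
python3 -m handwheel '{"linear":[[1.5,0,-0.15],[3.5,0,-0.15],[5.5,0,-0.15],[7.5,0,-0.15],[8.5,0,-0.15]],"turn":[0,0,0,0,0],"fingers":[50,50,50,50,50]}' 20
python3 -m handwheel '{"linear":[[0.2,0,0],[0.4,0,0],[0.6,0,0],[0.7,0,0],[0.7,0,0]],"turn":[0,0,0,0,0],"fingers":[50,50,50,50,50]}' 20
python3 plan.py 522.7,-66.8,81.3,-6.3
```

```text
time_s: 25.2
position: [0.5225, -0.0669, 0.0892]
eef_rot: [[-0.002, 0.994, -0.113], [-0.0, -0.113, -0.994], [-1.0, -0.002, 0.0]]
wrist_force: [-0.2, -0.7, -1.9]
width: 0.691
time_s: 25.7
position: [0.5237, -0.0659, 0.084]
eef_rot: [[0.001, 0.994, -0.112], [-0.0, -0.112, -0.994], [-1.0, 0.001, -0.0]]
wrist_force: [0.3, -0.8, -2.1]
width: 0.691
t 25.7 at [523.7 -65.9  84. ] jaw -6.42 tilt 0.03 w 0.691 F [ 0.3 -0.8 -2.1] q [0.29, 0.36, -0.34, 2.03, 0.16, 0.78, -0.26]
522.7,-66.8,81.3,-6.3 lin [0.27, -0.09, 0.1] turn -0.1
```

```bash
python3 -m handwheel '{"linear":[[0.1,0,0],[0.2,0,0],[0.25,0,0],[0.25,0,0],[0.25,0,0]],"turn":[0,0,0,0,0],"fingers":[50,50,50,50,50]}' 20
python3 plan.py
```

```text
time_s: 26.2
position: [0.5234, -0.0659, 0.0812]
eef_rot: [[-0.0, 0.994, -0.112], [0.0, -0.112, -0.994], [-1.0, -0.0, -0.0]]
wrist_force: [-0.1, -0.2, -2.3]
width: 0.691
t 26.2 at [523.4 -65.9  81.2] jaw -6.42 tilt 0.01 w 0.691 F [-0.1 -0.2 -2.3] q [0.28, 0.36, -0.34, 2.03, 0.17, 0.78, -0.26]
```

```bash
python3 -m handwheel '{"linear":[[0.05,0,0],[0.05,0,0],[0.05,0,0],[0.05,0,0],[0.05,0,0]],"turn":[0,0,0,0,0],"fingers":[50,50,50,50,50]}' 20
```

```text
time_s: 26.7
position: [0.5235, -0.0659, 0.0807]
eef_rot: [[0.0, 0.994, -0.112], [0.0, -0.112, -0.994], [-1.0, -0.0, -0.0]]
wrist_force: [0.6, 0.4, -2.4]
width: 0.687
```

```bash
python3 -m handwheel '{"linear":[[0,0,0],[0,0,0],[0,0,0],[0,0,0],[0,0,0]],"turn":[0,0,0,0,0],"fingers":[70,72,75,80,85]}' 5
python3 -m handwheel '{"linear":[[0,0,0],[-1,0,0],[-4,0,0],[-8,0,0],[-12,0,0]],"turn":[0,0,0,0,0],"fingers":[85,85,85,85,85]}' 10
python3 look.py | grep -v "ramA"; python3 plan.py 581.5,-299.5,110,-6.3 581.5,-299.5,16,-6.3
```

```text
time_s: 27.2
position: [0.5235, -0.0659, 0.0807]
eef_rot: [[0.0, 0.994, -0.112], [0.0, -0.112, -0.994], [-1.0, 0.0, -0.0]]
wrist_force: [-0.1, -1.2, -0.7]
width: 0.837
time_s: 27.7
position: [0.5231, -0.0656, 0.2027]
eef_rot: [[-0.0, 0.994, -0.111], [0.0, -0.111, -0.994], [-1.0, -0.0, -0.0]]
wrist_force: [0.3, -0.9, -0.6]
width: 0.852
scene crate rim 1050 [532.5  22.3] [311.9 157.4] 83.9 circ [533.8  22.5] 171.7 z 0.0924
scene jar top 505 [534.8  24.2] [64.1 60.9] 85.4 circ [534.1  22.9] 40.1 z 0.1533
scene ramB tbl 139 [ 582.8 -299.5] [63.7 63.2] 53.5 circ [ 582.9 -299.8] 33.4 z 0.048
scene ram end- 159 [525.7 -64.7] [65.3 63. ] 25.4 circ [525.1 -66.2] 33.9 z 0.1119
scene ram end+ 0
top crate rim 411 [535.7  48.8] [255.7 154.6] 83.6 circ [534.5  49. ] 148.6 z 0.0942
top jar top 545 [533.6  23.3] [63.3 60.6] 83.7 circ [533.5  20.6] 40.4 z 0.1547
top ramB tbl 101 [ 580.3 -308.7] [63.1 50.8] 0.3 circ [ 580.7 -301.9] 33.1 z 0.0504
top ram end- 30 [526.9 -37.5] [ 8.7 38.2] 80.3 circ [526.5 -40.3] 19.2 z 0.115
top ram end+ 0
t 27.8 at [526.1 -65.8 206.5] jaw -6.42 tilt 0.45 w 0.85 F [ 0.9 -1.   0. ] q [0.32, 0.21, -0.36, 1.92, 0.09, 1.03, -0.19]
581.5,-299.5,110,-6.3 lin [9.65, 8.12, 22.6] turn -0.1
581.5,-299.5,16,-6.3 lin [9.4, 0.0, -0.0] turn 0.0
```

```bash
python3 -m handwheel '{"linear":[[0,1.4,3.8],[0,3,8],[0,4.6,12.4],[0,6.2,16.8],[2,7.8,21]],"turn":[0,0,0,0,0],"fingers":[88,90,90,90,90]}' 10
python3 -m handwheel '{"linear":[[1.5,0.4,1],[3.5,0.55,1.57],[5.5,0.55,1.57],[7,0.55,1.57],[7,0.55,1.57]],"turn":[0,0,0,0,0],"fingers":[90,90,90,90,90]}' 10
python3 -m handwheel '{"linear":[[0,0,0],[0,0,0],[0,0,0],[0,0,0],[0,0,0]],"turn":[0,0,0,0,0],"fingers":[90,90,90,90,90]}' 10
python3 plan.py 581.5,-299.5,16,-6.3
```

```text
time_s: 28.3
position: [0.5789, -0.2859, 0.183]
eef_rot: [[0.004, 0.994, -0.112], [-0.002, -0.112, -0.994], [-1.0, 0.004, 0.001]]
wrist_force: [0.8, 0.2, -0.1]
width: 0.899
time_s: 28.8
position: [0.5801, -0.2985, 0.1086]
eef_rot: [[-0.003, 0.994, -0.111], [0.002, -0.111, -0.994], [-1.0, -0.003, -0.001]]
wrist_force: [-0.2, 0.0, 0.2]
width: 0.898
time_s: 29.3
position: [0.5814, -0.2996, 0.1111]
eef_rot: [[0.001, 0.994, -0.112], [-0.0, -0.112, -0.994], [-1.0, 0.001, 0.0]]
wrist_force: [-0.0, 0.3, 0.3]
width: 0.899
t 29.3 at [ 581.4 -299.6  111.1] jaw -6.42 tilt 0.03 w 0.899 F [-0.   0.3  0.3] q [0.55, 0.49, -0.23, 1.73, 0.13, 0.94, 0.16]
581.5,-299.5,16,-6.3 lin [9.51, 0.01, -0.01] turn -0.1
```

```bash
python3 -m handwheel '{"linear":[[1.5,0,0],[3,0,0],[4.5,0,0],[5.5,0,0],[5.5,0,0]],"turn":[0,0,0,0,0],"fingers":[90,90,90,90,90]}' 10
python3 -m handwheel '{"linear":[[1.2,0,0],[2.4,0,0],[3.4,0,0],[4,0,0],[4,0,0]],"turn":[0,0,0,0,0],"fingers":[90,90,90,90,90]}' 10
python3 -m handwheel '{"linear":[[0,0,0],[0,0,0],[0,0,0],[0,0,0],[0,0,0]],"turn":[0,0,0,0,0],"fingers":[50,50,50,50,50]}' 20
python3 -m handwheel '{"linear":[[0,0,0],[0,0,0],[-0.5,0,0],[-1.2,0,0],[-2,0,0]],"turn":[0,0,0,0,0],"fingers":[50,50,50,50,50]}' 20
python3 plan.py 581.5,-299.5,230,-6.3 542.5,112.2,230,-6.3 542.5,112.2,95,-6.3
```

```text
time_s: 29.8
position: [0.5802, -0.2989, 0.0534]
eef_rot: [[-0.003, 0.994, -0.112], [0.001, -0.112, -0.994], [-1.0, -0.003, -0.001]]
wrist_force: [-0.5, -0.5, -0.0]
width: 0.897
time_s: 30.3
position: [0.5807, -0.2992, 0.0146]
eef_rot: [[-0.001, 0.994, -0.112], [0.001, -0.112, -0.994], [-1.0, -0.001, -0.001]]
wrist_force: [0.0, -0.4, 0.1]
width: 0.899
time_s: 30.8
position: [0.5815, -0.2996, 0.0162]
eef_rot: [[0.001, 0.994, -0.112], [-0.0, -0.112, -0.994], [-1.0, 0.001, 0.0]]
wrist_force: [-0.8, 1.2, 5.1]
width: 0.7
time_s: 31.3
position: [0.5811, -0.2994, 0.0361]
eef_rot: [[-0.0, 0.994, -0.112], [0.0, -0.112, -0.994], [-1.0, -0.0, -0.0]]
wrist_force: [0.4, -0.1, -1.4]
width: 0.699
t 31.3 at [ 581.1 -299.4   36.1] jaw -6.42 tilt 0.02 w 0.699 F [ 0.4 -0.1 -1.4] q [0.53, 0.58, -0.21, 1.77, 0.16, 0.81, 0.13]
581.5,-299.5,230,-6.3 lin [-19.39, 0.04, 0.0] turn -0.1
542.5,112.2,230,-6.3 lin [-0.0, -8.39, -40.49] turn 0.0
542.5,112.2,95,-6.3 lin [13.5, 0.0, -0.0] turn 0.0
```

```bash
python3 -m handwheel '{"linear":[[-3,0,0],[-7,0,0],[-11,0,0],[-15,0,0],[-19,0,0]],"turn":[0,0,0,0,0],"fingers":[50,50,50,50,50]}' 20
python3 -m handwheel '{"linear":[[0,-0.4,-2],[0,-1.2,-6],[0,-2.1,-10],[0,-2.9,-14],[0,-3.8,-18.2]],"turn":[0,0,0,0,0],"fingers":[50,50,50,50,50]}' 20
python3 -m handwheel '{"linear":[[0,-0.9,-4.2],[0,-1.8,-8.4],[0,-2.6,-12.6],[0,-3.5,-16.8],[0,-4.2,-20.3]],"turn":[0,0,0,0,0],"fingers":[50,50,50,50,50]}' 20
python3 -m handwheel '{"linear":[[0,-0.2,-1],[0,-0.37,-1.8],[0,-0.37,-2],[0,-0.37,-2],[0,-0.37,-2]],"turn":[0,0,0,0,0],"fingers":[50,50,50,50,50]}' 20
python3 plan.py 542.5,112.2,95,-6.3
```

```text
time_s: 31.8
position: [0.5809, -0.2993, 0.2282]
eef_rot: [[0.001, 0.994, -0.112], [-0.0, -0.112, -0.994], [-1.0, 0.001, 0.0]]
wrist_force: [0.7, -0.1, -2.2]
width: 0.7
time_s: 32.3
position: [0.563, -0.1126, 0.2257]
eef_rot: [[-0.0, 0.994, -0.112], [-0.0, -0.112, -0.994], [-1.0, -0.0, 0.0]]
wrist_force: [0.3, 0.9, -2.7]
width: 0.699
time_s: 32.8
position: [0.5437, 0.0947, 0.2259]
eef_rot: [[0.0, 0.994, -0.11], [0.0, -0.11, -0.994], [-1.0, 0.0, -0.0]]
wrist_force: [0.8, -0.7, -2.6]
width: 0.699
time_s: 33.3
position: [0.5435, 0.111, 0.2256]
eef_rot: [[-0.0, 0.994, -0.113], [-0.0, -0.113, -0.994], [-1.0, -0.0, 0.0]]
wrist_force: [-0.1, 0.3, -2.0]
width: 0.698
t 33.3 at [543.5 111.  225.6] jaw -6.52 tilt 0.02 w 0.698 F [-0.1  0.3 -2. ] q [0.07, 0.24, -0.45, 1.83, 0.12, 1.09, -0.54]
542.5,112.2,95,-6.3 lin [13.06, -0.11, -0.1] turn -0.2
```

```bash
python3 -m handwheel '{"linear":[[1.5,0,0],[4,0,0],[6.5,0,0],[8,0,0],[8,0,0]],"turn":[0,0,0,0,0],"fingers":[50,50,50,50,50]}' 20
python3 -m handwheel '{"linear":[[1.2,0,0],[2.4,0,0],[3.6,0,0],[4.6,0,0],[5.2,0,0]],"turn":[0,0,0,0,0],"fingers":[50,50,50,50,50]}' 20
python3 -m handwheel '{"linear":[[0.2,0,0],[0.4,0,0],[0.6,0,0],[0.8,0,0],[0.8,0,0]],"turn":[0,0,0,0,0],"fingers":[50,50,50,50,50]}' 20
python3 plan.py 542.5,112.2,81,-6.3
```

```text
time_s: 33.8
position: [0.542, 0.1116, 0.1433]
eef_rot: [[-0.004, 0.994, -0.112], [-0.001, -0.112, -0.994], [-1.0, -0.004, 0.001]]
wrist_force: [-0.4, -0.4, -2.1]
width: 0.7
time_s: 34.3
position: [0.543, 0.1123, 0.0926]
eef_rot: [[-0.001, 0.994, -0.112], [-0.0, -0.112, -0.994], [-1.0, -0.001, 0.0]]
wrist_force: [0.1, 0.6, -1.7]
width: 0.7
time_s: 34.8
position: [0.5433, 0.1123, 0.0857]
eef_rot: [[0.0, 0.994, -0.112], [0.0, -0.112, -0.994], [-1.0, 0.0, -0.0]]
wrist_force: [-0.3, -0.2, -3.0]
width: 0.699
t 34.8 at [543.3 112.3  85.7] jaw -6.42 tilt 0.0 w 0.699 F [-0.3 -0.2 -3. ] q [0.02, 0.4, -0.42, 1.96, 0.22, 0.82, -0.63]
542.5,112.2,81,-6.3 lin [0.47, -0.08, 0.02] turn -0.1
```

```bash
python3 -m handwheel '{"linear":[[0.15,0,0],[0.3,0,0],[0.4,0,0],[0.45,0,0],[0.45,0,0]],"turn":[0,0,0,0,0],"fingers":[50,50,50,50,50]}' 20
python3 -m handwheel '{"linear":[[0.03,0,0],[0.05,0,0],[0.05,0,0],[0.05,0,0],[0.05,0,0]],"turn":[0,0,0,0,0],"fingers":[50,50,50,50,50]}' 20
python3 plan.py
```

```text
time_s: 35.3
position: [0.5433, 0.1123, 0.0811]
eef_rot: [[-0.0, 0.994, -0.112], [0.0, -0.112, -0.994], [-1.0, -0.0, -0.0]]
wrist_force: [-0.9, -1.0, -1.9]
width: 0.696
time_s: 35.8
position: [0.5433, 0.1123, 0.0807]
eef_rot: [[0.0, 0.994, -0.112], [0.0, -0.112, -0.994], [-1.0, 0.0, -0.0]]
wrist_force: [-0.1, 0.3, -2.5]
width: 0.699
t 35.8 at [543.3 112.3  80.7] jaw -6.42 tilt 0.0 w 0.699 F [-0.1  0.3 -2.5] q [0.02, 0.41, -0.42, 1.97, 0.23, 0.81, -0.63]
```

```bash
python3 -m handwheel '{"linear":[[0,0,0],[0,0,0],[0,0,0],[0,0,0],[0,0,0]],"turn":[0,0,0,0,0],"fingers":[70,72,75,80,85]}' 5
python3 -m handwheel '{"linear":[[0,0,0],[-1,0,0],[-4,0,0],[-8,0,0],[-12,0,0]],"turn":[0,0,0,0,0],"fingers":[85,85,85,85,85]}' 10
python3 -m handwheel '{"linear":[[-3,0,0],[-6,0,0],[-9,0,0],[-9,0,0],[-9,0,0]],"turn":[0,0,0,0,0],"fingers":[85,85,85,85,85]}' 10
python3 look.py | grep -v "tbl"; python3 plan.py
```

```text
time_s: 36.3
position: [0.5434, 0.1124, 0.0808]
eef_rot: [[0.0, 0.994, -0.112], [0.0, -0.112, -0.994], [-1.0, 0.0, -0.0]]
wrist_force: [-0.4, -1.5, 1.0]
width: 0.835
time_s: 36.8
position: [0.5429, 0.1124, 0.2027]
eef_rot: [[-0.0, 0.994, -0.111], [0.0, -0.111, -0.994], [-1.0, -0.0, -0.0]]
wrist_force: [0.7, 0.3, 0.1]
width: 0.849
time_s: 37.3
position: [0.5434, 0.1124, 0.2916]
eef_rot: [[0.001, 0.994, -0.112], [0.0, -0.112, -0.994], [-1.0, 0.001, -0.0]]
wrist_force: [0.2, 0.1, -1.7]
width: 0.849
scene crate rim 1198 [532.7  22.6] [310.7 156.2] 83.7 circ [532.9  22.4] 171.4 z 0.0923
scene jar top 510 [533.6  23.7] [64.6 61.7] 84.1 circ [534.2  22.8] 40.2 z 0.1534
scene ram end- 157 [526.5 -65.2] [63.9 64.1] 24.3 circ [525.7 -66.1] 34.2 z 0.1124
scene ram end+ 217 [544.  111.6] [65.9 63.9] 21.4 circ [544.5 111.3] 33.9 z 0.1123
top crate rim 287 [524.9 -49.7] [162.3 154.8] 83.6 circ [524.6 -48.9] 109.9 z 0.0939
top jar top 52 [546.6  -7.2] [37.7 16. ] 23.1 circ [ 5.435e+02 -1.000e-01] 18.9 z 0.1548
top ram end- 147 [524.2 -64.9] [63.2 64.3] 44.1 circ [524.5 -65.3] 32.7 z 0.114
top ram end+ 0
t 37.4 at [542.8 112.2 290.1] jaw -6.41 tilt 0.06 w 0.85 F [-0.4 -0.5 -0.9] q [0.08, 0.19, -0.46, 1.75, 0.09, 1.22, -0.52]
```

View pics/look_scene.png

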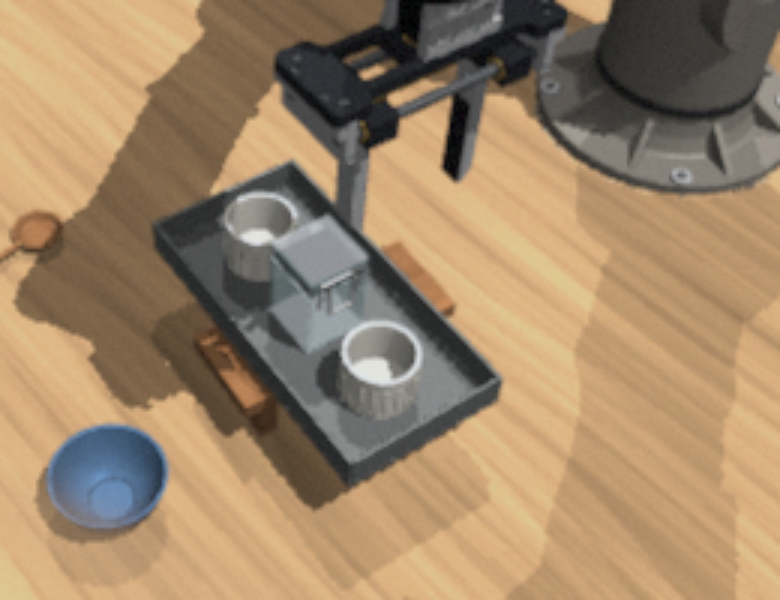

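The jar stands upright at about (320,280). The ramekins stand upright at about (260,235) and (380,365), the crate is level, and the gripper is clear above.

```bash
python3 -c "
from workcell import ticket; print(ticket.sign_off())"
```

```text
the job is handed in; nothing more can be done
None
```

The crate is loaded and the job is handed in at about 37 s; sign-off gives no verdict, so I can't confirm the result.

- **Jar upright on the table:** my first try, at 8 N, lifted the jar level instead of tilting it. I lowered it again, pivoted it on its base edge at 4 N and let go. Its top then measured flat at 90 mm.
- **Loading:** I regrasped the jar from above and set it in the middle of the crate. One ramekin then went into the -y end and the other into the +y end.

Last checks from the depth cameras:

| Thing | Measured | Allowed |
|---|---|---|
| Jar, from middle of crate | about 1 mm | 18 mm |
| Ramekins, from middle of crate | about 89 mm (both ends) | 68 to 122 mm |
| Ramekin rims, height above table | 112 to 114 mm | 114 mm expected if standing on the crate floor |
| Crate, moved from start | less than 1 mm | 30 mm |

- **Upright and level:** in the last picture all three stand upright, the crate looks level and the gripper is clear above. I did not compute the final tilt angles.
- **One-sided checks:** the top camera's view of the jar and the +y ramekin was blocked by the arm at the end. Those two final positions come from the scene camera alone.
- **Bystanders:** I did not remeasure the canister, bowl and spoon. The bowl and the spoon's head look undisturbed in the last picture. The canister was out of frame, but no move went near it.

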